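# Clear the empty solder spool and hold the feeder's tension arm at its stop

### The job

The solder spool on the feeder's spindle is empty: lift it up off the spindle and put it into the open parts bin. Then swing the feeder's sprung tension arm away from the spindle, against its spring, until it is wound right up to its stop, and hold it there so that a new spool can be threaded; finish while still holding it, since it springs back if let go. Leave the screwdriver, the jar and the full spool beside the feeder where they are.

Things in the scene. Friction and masses are not known exactly. Their poses are not given: they have to be found in the camera images.
- feeder: The wire feeder, fixed to the bench: grey-painted plate 160 (x) by 280 (y) by 12 mm; origin at the centre of its underside, on the bench. In its own frame (mm): the upright spindle stands at x 0, y 85; the pivot of the tension arm at x 45, y -30. Two steel stop pins (8 mm thick, tops 48 mm above the bench) stand 45 mm from the pivot, where they meet the arm at either end of its swing. Nothing else on the plate is in the way of the arm's swing.
- spindle_tip (a point): Top of the upright steel spindle, 78 mm above the bench. The spindle is 18 mm thick and stands 52 mm above a collar of 40 mm diameter (collar top 26 mm above the bench) on which the empty spool sits.
- spool_center (a point): Centre (half-way up) of the empty spool on the spindle, a loose white plastic spool of 30 to 60 g, axis upright at the start: 40 mm high, two flanges of 54 mm diameter and 7 mm thick at top and bottom, a 32 mm hub between them and a 24 mm bore right through. At the start its top is 66 mm above the bench. Its own z is its axis.
- parts_bin: The open blue parts bin, fixed to the bench, to the left or the right of the feeder: outside 150 (x) by 200 (y) by 55 mm high, walls and floor 4 mm; origin at the centre of its underside. It is empty at the start.
- pivot_axis (a point): A point on the upright axis about which the tension arm swings, 65 mm above the bench.
- roller (a point): Centre of the upright black roller at the free end of the tension arm: 16 mm diameter, 45 mm tall, from 42 to 87 mm above the bench, this point 65 mm up and 100 mm from the pivot axis. Its own x points along the arm, from pivot to roller; z is up. The steel arm below it is a bar 14 mm wide whose top is 42 mm above the bench. The roller does not spin on the arm. It can be pinched from above or pushed.
- tension_arm (a joint): Swing of the tension arm about its upright pivot (rad): 0 where the spring rests it against its first stop, growing counter-clockwise as seen from above, which takes the roller away from the spindle; 1.1 at the second stop, fully wound. The spring always pulls it back to 0: about 3.5 N at the roller to start it, rising to about 7.5 N at the stop. At 0 the arm points from the pivot along the feeder's own direction 170 degrees counter-clockwise from its +x.
- full_spool: Bystander: a full solder spool, 54 mm diameter, 40 mm high, standing on the bench beyond the plate; origin at the centre of its underside.
- flux_jar: Bystander: a jar, 42 mm diameter, 50 mm high, standing on the bench beyond the plate; origin at the centre of its underside.
- screwdriver: Bystander: a screwdriver 160 mm long lying on the bench in front of the plate.
- phone_holder: Bystander: a low phone-board holder fixed to the bench, 130 by 190 mm, 24 mm high, on the side of the feeder where the bin is not; origin at the centre of its underside.

How it is judged:
By the outcome, as a careful person would: the job done as asked, in the order asked, and still so for the second after the job is handed in, while the arm keeps its last pose, push and grip.
It also fails if it takes over 51 s, if anything falls off the work surface, if the arm or the gripper's body presses on something with over 40 N, if the wrist force passes 120 N, or if a joint passes its speed limit or range.

### The arm

A 6-joint arm with a two-finger parallel gripper is mounted at the origin on the work surface. World frame = base frame: x ahead of the robot, y to its left, z up, the work surface at z = 0. Lengths are in mm, angles in rad, forces in N, time in s.
With the tool pointing down it reaches from about 400 to 925 mm from the base axis. Payload 12.5 kg.
Tool frame: the origin (TCP) lies at the centre of the arm's flange, where the gripper is bolted on; the fingertips stand 190 mm ahead of it and the grasp point (between the pads) lies 171 mm ahead of it; z points along the fingers, y is the line along which they close (so a half turn about z gives the same grasp; the last joint's range is limited). The gripper opens to 95 mm and grips with 3 to 60 N. Pads are 20 mm wide; open, the fingers measure 119 mm over their backs; the gripper's body (75 mm by 180 mm) begins 59 mm behind the grasp point.
Start: joints at [1.051, 0.491, 1.559, -0, 1.092, -0.106], TCP at [251.284, 572.26, 404.761] pointing down, gripper open.
Joint ranges: [-3.1, 3.1], [-0.84, 2.19], [0.05, 2.79], [-1.13, 4.28], [0.06, 2.93], [-2.69, 2.69]. Speed limits (rad/s): [2.22, 2.22, 2.79, 3.14, 3.14, 3.14].

### API

Orientations are given as [roll, pitch, yaw] about the fixed x, y, z axes, in that order (R = Rz(yaw) Ry(pitch) Rx(roll)).
In Python, from cell import env, read_camera, search_frame, cut_out gives the robot as it stands. The module is installed in compiled form; this text tells all that it offers.
- The arm moves only by the tool move_arm, never from a script. Its argument "commands" is a list of rows, each a list of 3 entries, a list of its own where there are three numbers: the shift along the world's x, y, z normalised to -1 to 1, where 1 is 0.03 m, then the turn about the world's z normalised to -1 to 1, where 1 is 0.08 rad, then the opening, from -1 (shut) to 1 (fully open), so that 0 is half open. A call has 1 to 20 rows; each row shifts and turns the commanded pose from where the row before left it; what a row does not reach is not made up. A row lasts 1/12 s, in which the tool goes at most 41.7 mm and 7.16 degrees, less where a joint would pass 70% of its speed; a pose out of reach is approached as far as the arm can. A call with a number of a shift or a turn outside -1 to 1 is refused whole. A call with a gripper value outside its range is refused whole. The fingers move at their own pace and stop on an object; the grip force is fixed at half the most. Time passes only in rows, so rows that do not move let the fingers close. It gives the time, the measured TCP pose, the force, the opening and the grip force at its end, in the units of the state.
- env.state(): the state, without advancing time (a new reading comes with each control period).
- read_camera(name): name is "scene" or "top" or "wrist"; returns a dict with "image" (384x512x3 uint8, red, green, blue), "fx", "fy", "cx", "cy" (pixels), "D" ([k1, k2, p1, p2, k3] as OpenCV has them; the pictures are not rectified), "rvec" (rotation vector, rad) and "tvec" (3), from world to camera coordinates, as OpenCV has them. Camera axes: x right, y down, z forward; pixel columns grow to the right and rows downward; lengths in mm; the calibration is good to about 2 mm. A picture is of the moment at which its call begins. There is no depth.
- env.job_done(): hands the job in; it is judged then, once.
Trained networks look in a picture, given as the dict that the camera call returned (one of the last four; its "shot" number tells which), for a name from the list of things; names that differ only in an ending like _2 or _b are one class to them, and where a whole thing is asked for, a point or a joint stands for the part that bears it (a point fixed in the world has none). Each returns a list of dicts, best first, with "confidence" (0 to 1); they miss things now and then, are a little off and sometimes report something else, mostly with a low value. They report only what shows in the picture. A call takes as long as a camera call.
- search_frame(thing, picture): "at" ([column, row] in pixels, amid what is visible of it).
- cut_out(thing, picture): "region" (384x512 bool, what is visible of it) and "at" ([column, row] in pixels, amid what is visible of it).
The state is a dict: "t": time; "joints": joint angles; "qvel": joint speeds; "tau": joint torques, N m; "eef_pos": TCP position; "tcp_rot": TCP orientation; "ft_force": force on the tool from outside, world axes, zero at the start; "moment": the same for the moment, N m; "opening": opening from 0.0 (shut) to 1.0 (fully open); "grip_force": force on a finger pad.
Only numpy, scipy, OpenCV 4.12 (cv2) and the standard library are available. Lean on these libraries where they do the work, as an engineer would, in place of code of your own. Each camera call takes 0.05 s, during which the arm holds its last target. There are 200 camera calls.

## Working session

There is one attempt and no reset: what is moved stays moved. The work goes in short steps, Python scripts to look and compute and a tool call to move; the robot and the scene stay as the last step left them, time stands still between calls to the robot, and variables do not carry over. Pictures are saved under pics/ and viewed, at most 10 in all, crops included, and the job is handed in when it is done.

Besides the shell and the picture viewer there is one more tool, called as name([rows], argument=value, ...), one row to a line, values as JSON. move_arm: Moves the arm, as the interface text tells. Its arguments: {"type":"object","properties":{"commands":{"type":"array","items":{"type":"array"}}},"required":["commands"]}

```bash
mkdir -p pics
cat > h.py <<'E'
import numpy as np,cv2
from cell import env,read_camera,search_frame,cut_out
def ray(p,uv):
    K=np.array([[p['fx'],0,p['cx']],[0,p['fy'],p['cy']],[0,0,1.]])
    n=cv2.undistortPoints(np.array([[uv]],float),K,np.array(p['D'],float))[0,0]
    R=cv2.Rodrigues(np.array(p['rvec'],float))[0];t=np.array(p['tvec'],float).ravel()
    return -R.T@t,R.T@np.array([n[0],n[1],1])
def atz(p,uv,z):
    o,d=ray(p,uv);return o+d*(z-o[2])/d[2]
def proj(p,X):
    K=np.array([[p['fx'],0,p['cx']],[0,p['fy'],p['cy']],[0,0,1.]])
    return cv2.projectPoints(np.array(X,float).reshape(-1,1,3),np.array(p['rvec'],float),np.array(p['tvec'],float),K,np.array(p['D'],float))[0][:,0]
E
python3 - <<'E'
from h import *
Z=dict(spindle_tip=78,spool_center=46,parts_bin=20,pivot_axis=65,roller=65,feeder=12,full_spool=20,flux_jar=25,screwdriver=10,phone_holder=12)
im=[]
for c in("top","scene"):
    p=read_camera(c);im.append(p['image'])
    print(c,ray(p,(256,192)))
    for k,z in Z.items():
        for r in search_frame(k,p)[:2]: print(k,round(r['confidence'],2),np.round(r['at']),np.round(atz(p,r['at'],z)))
    cv2.imwrite(f'pics/{c}.png',cv2.resize(p['image'][:,:,::-1],(768,576)))
E
```

```text
top (array([ 434.64972607,   -5.97308499, 1290.00644105]), array([ 0.1287448 ,  0.00367548, -0.99172751]))
spindle_tip 0.74 [268. 210.] [541. -37.  78.]
spool_center 0.68 [139. 222.] [506. 339.  46.]
spool_center 0.48 [239. 227.] [495.  47.  46.]
parts_bin 0.75 [368. 232.] [ 483. -331.   20.]
pivot_axis 0.59 [266. 210.] [543. -30.  65.]
roller 0.54 [270. 203.] [563. -43.  65.]
feeder 0.86 [262. 211.] [544. -18.  12.]
full_spool 0.7 [271. 157.] [705. -47.  20.]
flux_jar 0.45 [226. 179.] [639.  88.  25.]
screwdriver 0.82 [295. 240.] [ 459. -118.   10.]
screwdriver 0.27 [269. 206.] [559. -39.  10.]
phone_holder 0.77 [139. 224.] [503. 349.  12.]
phone_holder 0.75 [368. 229.] [ 490. -335.   12.]
scene (array([1210.73179348,  424.76139539, 1118.14490889]), array([-0.4889405 , -0.31844844, -0.81228219]))
spindle_tip 0.78 [250. 192.] [594.   4.  78.]
spool_center 0.53 [282. 183.] [497.  46.  46.]
parts_bin 0.87 [184. 126.] [ 470. -340.   20.]
pivot_axis 0.68 [252. 190.] [577.  -1.  65.]
roller 0.69 [246. 184.] [569. -27.  65.]
roller 0.41 [374. 245.] [539. 353.  65.]
feeder 0.85 [252. 191.] [549. -19.  12.]
full_spool 0.63 [218. 222.] [694. -34.  20.]
flux_jar 0.56 [268. 228.] [632.  92.  25.]
screwdriver 0.5 [237. 157.] [ 468. -134.   10.]
phone_holder 0.57 [372. 246.] [510. 345.  12.]
```

View pics/top.png

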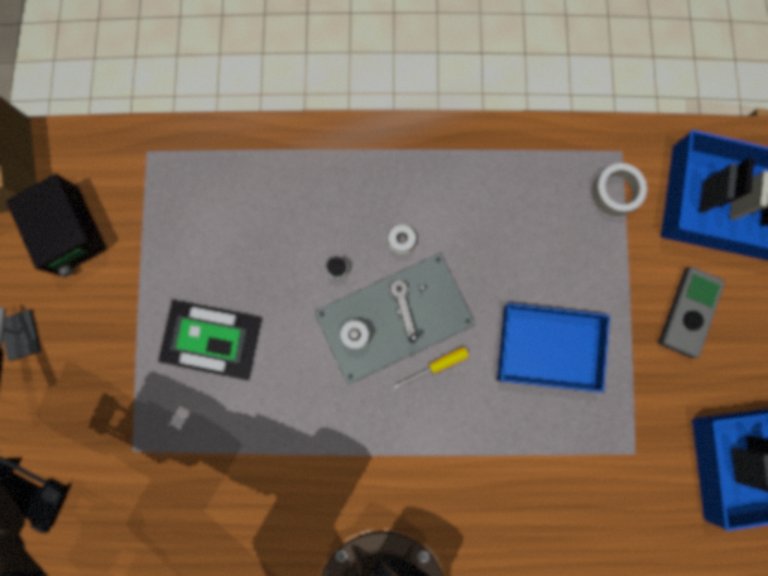

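View pics/scene.png

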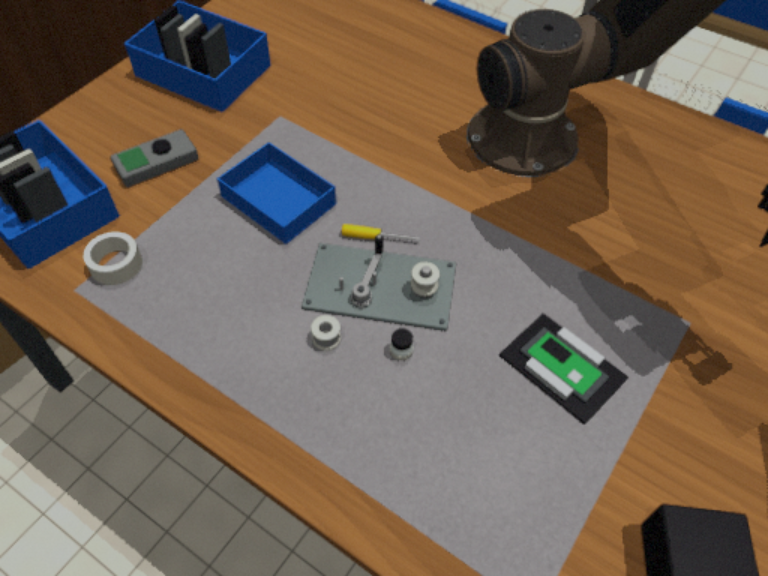

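The top picture shows the plate centred near (395,318) of the 1.5x image. The spool is at (355,334), the pivot at (400,288) and the roller at (415,337). The bin is to the right at (554,347), and the jar (337,266) and full spool (402,238) stand behind the plate. The scene picture agrees. Next I'll fit the feeder pose.

Run:
```python
from h import *
from scipy.optimize import least_squares
P=read_camera('top')
r=cut_out('feeder',P)[0]['region'].astype(np.uint8)
c=max(cv2.findContours(r,0,2)[0],key=cv2.contourArea)
rect=cv2.boxPoints(cv2.minAreaRect(c)); print(rect)
ref=np.array([[318,312],[441,255],[473,323],[350,381]])/1.5
print([np.round(atz(P,u,12)) for u in ref],[np.round(atz(P,u,12)) for u in rect])
for zz,u in ((66,np.array([355,333])/1.5),(45,np.array([400,288])/1.5),(87,np.array([416,338])/1.5)): print(np.round(atz(P,u,zz)))
loc=np.array([[-80,140],[80,140],[80,-140],[-80,-140]])
# order: left-bottom.. world: (318,312)=+x? ; assign by angle
W=np.array([atz(P,u,12)[:2] for u in ref])
def pts(q,l):
    a=q[2];R=np.array([[np.cos(a),-np.sin(a)],[np.sin(a),np.cos(a)]]);return l@R.T+q[:2]
L=np.array([[80,140],[80,-140],[-80,-140],[-80,140]])
extra=np.array([[0,85],[45,-30]]);We=np.array([atz(P,np.array([355,333])/1.5,66)[:2],atz(P,np.array([400,288])/1.5,45)[:2]])
s=least_squares(lambda q:(pts(q,np.vstack([L,extra]))-np.vstack([W,We])).ravel(),[545,-18,.35])
q=s.x;print(q,np.round(s.fun))
sp,pv=pts(q,extra);print('spindle',sp,'pivot',pv)
for th in(0,.3,.6,.9,1.1):
    a=q[2]+np.radians(170)+th;print(th,np.round(pv+100*np.array([np.cos(a),np.sin(a)])),round(np.degrees(a)))
b=cut_out('parts_bin',P)[0]['region'];ys,xs=np.nonzero(b);print('bin',[np.round(atz(P,u,55)) for u in ((xs.min(),ys.min()),(xs.max(),ys.max()))])
print(env.state())
```

```text
[[208.89418 206.91609]
 [294.07666 167.16426]
 [316.94165 216.1606 ]
 [231.75916 255.91243]]
[array([552., 130.,  12.]), array([ 667., -115.,   12.]), array([ 531., -177.,   12.]), array([417.,  65.,  12.])] [array([555., 139.,  12.]), array([ 676., -116.,   12.]), array([ 529., -182.,   12.]), array([411.,  70.,  12.])]
[508.  53.  66.]
[596. -32.  45.]
[497. -61.  87.]
[ 5.42319964e+02 -2.43633281e+01  4.38236733e-01] [ 3.  7.  7. -2. -2. -8. -6.  4. -1. -1. -1. -0.]
spindle [506.25076782  52.60428255] pivot [595.79782712 -32.43291031]
0 [499. -58.] 195
0.3 [511. -86.] 212
0.6 [ 531. -108.] 229
0.9 [ 556. -124.] 247
1.1 [ 575. -130.] 258
bin [array([ 566., -217.,   55.]), array([ 400., -431.,   55.])]
{'t': 1.25, 'joints': array([ 1.05142366e+00,  4.90903969e-01,  1.55889068e+00, -2.42316144e-05,
        1.09171312e+00, -1.05599552e-01]), 'qvel': array([-1.25331539e-03,  4.49224576e-04,  1.80114181e-03,  2.12641721e-05,
        2.38229723e-04,  3.14355514e-06]), 'tau': array([-2.83364725e-04, -6.12478352e+01, -2.58431661e+01,  6.92228903e-02,
        4.45690518e-02, -4.14717715e-05]), 'eef_pos': array([251.27353411, 572.2670282 , 404.76169091]), 'tcp_rot': array([3.14151050e+00, 3.03323280e-05, 2.72783071e+00]), 'ft_force': array([0.40488966, 0.0971097 , 0.23225942]), 'moment': array([0.02976867, 0.02418947, 0.03484919]), 'grip_force': 0.0, 'opening': 1.0010330486948293}
```

move_arm([
  [[0.42, -0.86, -0.17], -1, 1],
  [[0.42, -0.86, -0.17], -1, 1],
  [[0.42, -0.86, -0.17], -1, 1],
  [[0.42, -0.86, -0.17], -1, 1],
  [[0.42, -0.86, -0.17], -1, 1],
  [[0.42, -0.86, -0.17], -1, 1],
  [[0.42, -0.86, -0.17], -1, 1],
  [[0.42, -0.86, -0.17], -1, 1],
  [[0.42, -0.86, -0.17], -1, 1],
  [[0.42, -0.86, -0.17], -1, 1],
  [[0.42, -0.86, -0.17], -1, 1],
  [[0.42, -0.86, -0.17], -1, 1],
  [[0.42, -0.86, -0.17], -1, 1],
  [[0.42, -0.86, -0.17], -1, 1],
  [[0.42, -0.86, -0.17], -1, 1],
  [[0.42, -0.86, -0.17], -1, 1],
  [[0.42, -0.86, -0.17], -1, 1],
  [[0.42, -0.86, -0.17], -1, 1],
  [[0.42, -0.86, -0.17], -1, 1],
  [[0.42, -0.86, -0.17], -1, 1],
])

```text
t: 2.92
eef_pos: [503.8, 54.8, 302.6]
tcp_rot: [3.141, -0.0, 1.124]
ft_force: [0.5, 0.4, 0.4]
opening: 0.999
grip_force: 0.0
```

Run:
```python
from h import *
p=read_camera('wrist')
s=env.state();print(s['t'],s['eef_pos'],s['tcp_rot'],s['ft_force'],s['joints'])
for k,z in dict(spindle_tip=78,spool_center=66,roller=65,pivot_axis=45).items():
    for r in cut_out(k,p)[:1]+search_frame(k,p)[:1]: print(k,round(r['confidence'],2),np.round(r['at']),np.round(atz(p,r['at'],z)))
im=p['image'][:,:,::-1].copy()
for X,c in (([507,53,66],(0,0,255)),([498,-59,87],(0,255,0))):
    u=proj(p,X)[0];cv2.circle(im,tuple(int(v) for v in u),4,c,-1)
cv2.imwrite('pics/w1.png',im)
```

```text
2.9667 [505.74400905  51.70782989 301.90295643] [3.14008477e+00 4.71155055e-05 1.11615513e+00] [ 2.48847376 -2.45209722 -1.40854273] [-2.79978738e-02  4.67688571e-01  1.95141332e+00 -1.01005761e-03
  7.21137799e-01  4.27401447e-01]
spindle_tip 0.85 [298. 211.] [532.  47.  78.]
spindle_tip 0.94 [298. 210.] [532.  48.  78.]
spool_center 0.62 [258. 192.] [511.  68.  66.]
spool_center 0.96 [258. 194.] [510.  68.  66.]
roller 0.66 [380. 246.] [578. -13.  65.]
roller 0.76 [383. 246.] [581. -14.  65.]
pivot_axis 0.77 [301. 208.] [534.  36.  45.]
pivot_axis 0.78 [302. 208.] [534.  35.  45.]
```

View pics/w1.png

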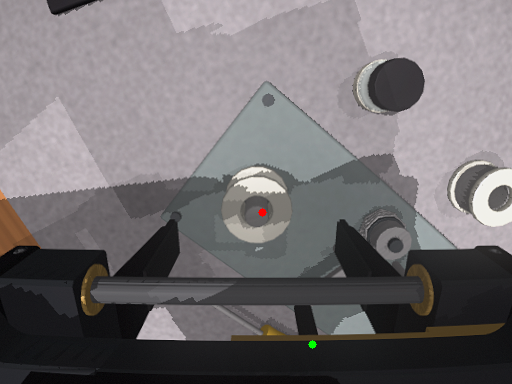

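Wrist picture: the spool's top ring centre is at about (257,211), against (262,212) predicted, so it lies about 4 mm back along the closing line. Both fingers straddle it. I'll descend next.

move_arm([
  [[0, -0.05, -0.5], 0, 1],
  [[0, 0, -0.5], 0, 1],
  [[0, 0, -0.5], 0, 1],
  [[0, 0, -0.5], 0, 1],
  [[0, 0, -0.4], 0, 1],
  [[0, 0, -0.25], 0, 1],
  [[0, 0, 0], 0, 1],
  [[0, 0, 0], 0, 1],
])

```text
t: 4.03
eef_pos: [503.3, 55.1, 223.4]
tcp_rot: [-3.141, 0.0, 1.128]
ft_force: [0.2, -0.4, 0.6]
opening: 0.998
grip_force: 0.0
```

move_arm([
  [[0, 0, 0], 0, -1],
  [[0, 0, 0], 0, -1],
  [[0, 0, 0], 0, -1],
  [[0, 0, 0], 0, -1],
  [[0, 0, 0], 0, -1],
  [[0, 0, 0], 0, -1],
  [[0, 0, 0], 0, -1],
  [[0, 0, 0], 0, -1],
])

```text
t: 4.7
eef_pos: [503.3, 54.7, 223.4]
tcp_rot: [3.141, -0.0, 1.128]
ft_force: [-0.5, -0.9, 2.3]
opening: 0.554
grip_force: 30.1
```

move_arm([
  [[0, 0, 0.4], 0, -1],
  [[0, 0, 0.5], 0, -1],
  [[0, 0, 0.5], 0, -1],
  [[0, 0, 0.5], 0, -1],
  [[0, 0, 0.5], 0, -1],
  [[0, 0, 0.5], 0, -1],
  [[0, 0, 0.3], 0, -1],
  [[0, 0, 0], 0, -1],
])

```text
t: 5.37
eef_pos: [503.4, 54.8, 320.7]
tcp_rot: [3.139, -0.001, 1.128]
ft_force: [0.7, 0.7, 0.6]
opening: 0.557
grip_force: 30.0
```

move_arm([
  [[-0.04, -0.4, 0], -0.68, -1],
  [[-0.04, -0.8, 0], -0.68, -1],
  [[-0.04, -0.8, 0], -0.68, -1],
  [[-0.04, -0.8, 0], -0.68, -1],
  [[-0.04, -0.8, 0], -0.68, -1],
  [[-0.04, -0.8, 0], -0.68, -1],
  [[-0.04, -0.8, 0], -0.68, -1],
  [[-0.04, -0.8, 0], -0.68, -1],
  [[-0.04, -0.8, 0], -0.68, -1],
  [[-0.04, -0.8, 0], -0.68, -1],
  [[-0.04, -0.8, 0], -0.68, -1],
  [[-0.04, -0.8, 0], -0.68, -1],
  [[-0.04, -0.8, 0], -0.68, -1],
  [[-0.04, -0.8, 0], -0.68, -1],
  [[-0.04, -0.8, 0], -0.68, -1],
  [[-0.04, -0.8, 0], -0.68, -1],
  [[-0.04, -0.3, 0], 0, -1],
  [[0, 0, 0], 0, -1],
])

```text
t: 6.87
eef_pos: [482.5, -327.8, 318.1]
tcp_rot: [-3.141, 0.001, 0.256]
ft_force: [-0.1, 0.0, -0.6]
opening: 0.555
grip_force: 30.1
```

Run:
```python
from h import *
p=read_camera('top')
s=env.state();print(s['t'],s['eef_pos'],s['tcp_rot'],s['ft_force'],s['joints'],s['opening'])
im=p['image'][:,:,::-1]
cv2.imwrite('pics/t2.png',cv2.resize(im[120:312,190:446],(768,576)))
```

```text
6.9167 [ 482.55158327 -326.46648537  318.30193859] [-3.14044846e+00  7.73798076e-04  2.57515828e-01] [-0.25311262  0.1602824  -0.87003855] [-7.08164347e-01  5.31507721e-01  1.75597833e+00  1.91869849e-05
  8.55487814e-01  6.05104001e-01] 0.5511276774328423
```

View pics/t2.png

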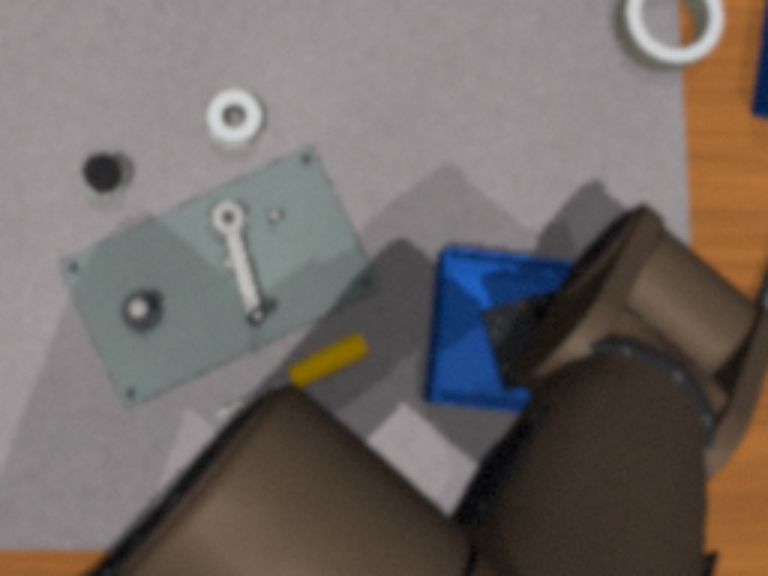

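move_arm([
  [[0, 0, -0.4], 0, -1],
  [[0, 0, -0.6], 0, -1],
  [[0, 0, -0.6], 0, -1],
  [[0, 0, -0.6], 0, -1],
  [[0, 0, -0.6], 0, -1],
  [[0, 0, -0.5], 0, -1],
  [[0, 0, -0.25], 0, -1],
  [[0, 0, -0.15], 0, -1],
  [[0, 0, 0], 0, -1],
  [[0, 0, 0], 0, -1],
])

```text
t: 7.75
eef_pos: [483.1, -325.9, 208.7]
tcp_rot: [3.141, -0.0, 0.258]
ft_force: [-0.2, 0.1, -0.6]
opening: 0.554
grip_force: 30.1
```

move_arm([
  [[0, 0, 0], 0, 0.5],
  [[0, 0, 0], 0, 0.5],
  [[0, 0, 0], 0, 0.5],
  [[0, 0, 0], 0, 0.5],
  [[0, 0, 0], 0, 0.5],
  [[0, 0, 0], 0, 0.5],
  [[0, 0, 0], 0, 0.5],
])

```text
t: 8.33
eef_pos: [482.9, -326.2, 208.3]
tcp_rot: [3.142, 0.0, 0.257]
ft_force: [-0.2, -0.3, 0.3]
opening: 0.75
grip_force: 0.0
```

move_arm([
  [[0, 0, 0.4], 0, 0.5],
  [[0, 0, 0.7], 0, 0.3],
  [[0, 0, 0.7], 0, 0],
  [[0, 0, 0.7], 0, 0],
  [[0, 0, 0.7], 0, 0],
  [[0, 0, 0.6], 0, 0],
  [[0, 0, 0.2], 0, 0],
  [[0, 0, 0], 0, 0],
])

```text
t: 9.0
eef_pos: [482.9, -326.2, 330.2]
tcp_rot: [3.139, -0.002, 0.257]
ft_force: [0.1, 0.3, 0.6]
opening: 0.504
grip_force: 0.0
```

Run:
```python
from h import *
p=read_camera('scene')
im=p['image'][:,:,::-1]
cv2.imwrite('pics/s2.png',cv2.resize(im[80:272,130:386],(768,576)))
```

```text
(no output)
```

View pics/s2.png

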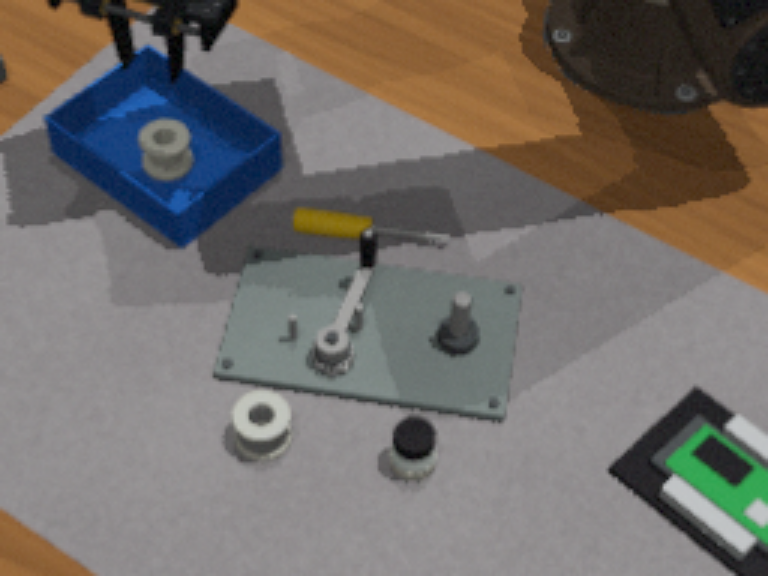

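The spool stands in the bin, at crop (165,150). The roller is at crop (368,248) and the other things are undisturbed. I'll move above the roller.

move_arm([
  [[0.05, 0.5, 0], 0, 0],
  [[0.05, 0.8, -0.1], 0, 0],
  [[0.05, 0.8, -0.1], 0, 0],
  [[0.05, 0.8, -0.1], 0, 0],
  [[0.05, 0.8, -0.1], 0, 0],
  [[0.05, 0.8, -0.1], 0, 0],
  [[0.05, 0.8, -0.1], 0, 0],
  [[0.05, 0.8, -0.1], 0, 0],
  [[0.05, 0.8, -0.1], 0, 0],
  [[0.05, 0.8, -0.1], 0, 0],
  [[0.05, 0.8, -0.1], 0, 0],
  [[0, 0.4, 0], 0, 0],
  [[0, 0, 0], 0, 0],
  [[0, 0, 0], 0, 0],
])

```text
t: 10.22
eef_pos: [499.3, -58.9, 297.9]
tcp_rot: [-3.141, 0.001, 0.259]
ft_force: [0.8, -0.3, 0.7]
opening: 0.498
grip_force: 0.0
```

Run:
```python
from h import *
s=env.state();print(s['t'],s['eef_pos'],s['tcp_rot'],s['joints'])
for c in('scene','wrist'):
    p=read_camera(c)
    if c=='scene': print(atz(p,(253,158),87),atz(p,(252.7,162.7),65))
    for r in cut_out('roller',p)[:2]: print(c,round(r['confidence'],2),np.round(r['at']),np.round(atz(p,r['at'],65)),r['region'].sum())
im=p['image'][:,:,::-1].copy()
u=proj(p,[[498,-60,87],[498,-60,42]]);print(u)
for v in u: cv2.circle(im,tuple(int(a) for a in v),2,(0,255,0),-1)
cv2.imwrite('pics/w2.png',im)
```

```text
10.2167 [499.29360873 -58.86537839 297.88217666] [-3.14137025e+00  8.31856708e-04  2.58969349e-01] [-2.48778032e-01  4.67969609e-01  1.96780999e+00 -3.23606746e-04
  7.06648130e-01  1.06329524e+00]
[496.65100067 -54.49915697  87.        ] [496.41528664 -55.32872112  65.        ]
scene 0.76 [245. 178.] [555. -43.  65.] 272
wrist 0.8 [252. 122.] [561. -39.  65.] 4317
wrist 0.45 [460. 231.] [ 524. -215.   65.] 7448
[[258.28876782 225.87449048]
 [258.01719566 203.47000418]]
```

View pics/w2.png

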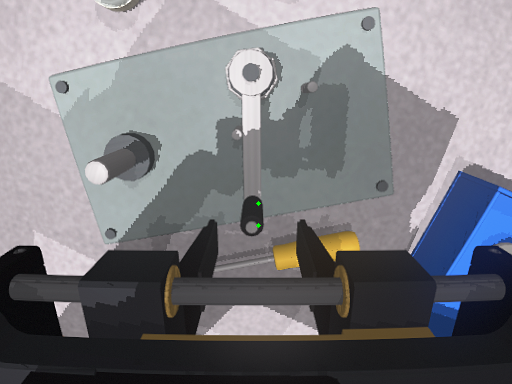

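Wrist picture: the roller top is at (252,227) between the open fingers and the predicted point is (258,226), so it sits about 3–4 mm towards +y. I'll descend with that correction and pinch.

move_arm([
  [[-0.05, 0.1, -0.3], 0, 0],
  [[0, 0, -0.5], 0, 0],
  [[0, 0, -0.5], 0, 0],
  [[0, 0, -0.4], 0, 0],
  [[0, 0, -0.2], 0, 0],
  [[0, 0, 0], 0, 0],
  [[0, 0, 0], 0, -1],
  [[0, 0, 0], 0, -1],
  [[0, 0, 0], 0, -1],
  [[0, 0, 0], 0, -1],
  [[0, 0, 0], 0, -1],
  [[0, 0, 0], 0, -1],
  [[0, 0, 0], 0, -1],
  [[0, 0, 0], 0, -1],
  [[0, 0, 0], 0, -1],
])

```text
t: 11.67
eef_pos: [497.9, -56.4, 241.5]
tcp_rot: [3.141, -0.0, 0.257]
ft_force: [-1.3, -2.5, 5.2]
opening: 0.163
grip_force: 30.0
```

Run:
```python
import numpy as np
a=3.395+np.linspace(0,1.12,17);p=100.5*np.c_[np.cos(a),np.sin(a)]
print(np.round(np.diff(p,axis=0)/30,2).tolist(), .07/.08)
```

```text
[[0.07, -0.22], [0.08, -0.22], [0.1, -0.21], [0.11, -0.21], [0.13, -0.2], [0.14, -0.19], [0.15, -0.18], [0.16, -0.17], [0.18, -0.16], [0.19, -0.14], [0.2, -0.13], [0.2, -0.11], [0.21, -0.1], [0.22, -0.09], [0.22, -0.07], [0.23, -0.05]] 0.8750000000000001
```

move_arm([
  [[0.07, -0.22, 0], -0.0, -1],
  [[0.08, -0.22, 0], 0.87, -1],
  [[0.1, -0.21, 0], 0.87, -1],
  [[0.11, -0.21, 0], 0.87, -1],
  [[0, 0, 0], 0.87, -1],
])

```text
t: 12.08
eef_pos: [509.0, -82.5, 241.4]
tcp_rot: [-3.141, -0.0, 0.539]
ft_force: [-0.5, -0.5, 7.2]
opening: 0.165
grip_force: 30.0
```

move_arm([
  [[0.13, -0.2, 0], 0.87, -1],
  [[0.14, -0.19, 0], 0.87, -1],
  [[0.15, -0.18, 0], 0.87, -1],
  [[0.16, -0.17, 0], 0.87, -1],
  [[0.18, -0.16, 0], 0.87, -1],
  [[0.19, -0.14, 0], 0.87, -1],
  [[0.2, -0.13, 0], 0.87, -1],
  [[0, 0, 0], 0, -1],
  [[0, 0, 0], 0, -1],
])

```text
t: 12.83
eef_pos: [543.4, -116.3, 241.4]
tcp_rot: [-3.14, -0.001, 1.023]
ft_force: [0.1, 11.0, 8.2]
opening: 0.162
grip_force: 30.0
```

move_arm([
  [[0.22, -0.08, 0], 0.87, -1],
  [[0.21, -0.09, 0], 0.87, -1],
  [[0.22, -0.08, 0], 0.87, -1],
  [[0.22, -0.06, 0], 0.87, -1],
  [[0, 0, 0], 0, -1],
  [[0, 0, 0], 0, -1],
])

```text
t: 13.33
eef_pos: [569.0, -126.3, 241.4]
tcp_rot: [-3.139, -0.0, 1.302]
ft_force: [-5.2, 2.7, 8.7]
opening: 0.161
grip_force: 30.0
```

move_arm([
  [[0.15, -0.04, 0], 0.4, -1],
  [[0.1, -0.02, 0], 0.2, -1],
  [[0, 0, 0], 0, -1],
  [[0, 0, 0], 0, -1],
])

```text
t: 13.67
eef_pos: [574.9, -127.8, 241.3]
tcp_rot: [-3.134, -0.001, 1.35]
ft_force: [-17.3, 3.1, 16.5]
opening: 0.16
grip_force: 30.0
```

move_arm([
  [[0.06, -0.01, 0], 0, -1],
  [[0, 0, 0], 0, -1],
  [[0, 0, 0], 0, -1],
])

```text
t: 13.92
eef_pos: [575.8, -127.9, 241.1]
tcp_rot: [-3.13, -0.001, 1.35]
ft_force: [-25.1, 2.4, 19.9]
opening: 0.163
grip_force: 30.0
```

Run:
```python
from h import *
p=read_camera('wrist');q=read_camera('scene')
s=env.state();print(s['t'],s['eef_pos'],s['ft_force'],s['opening'])
cv2.imwrite('pics/e.png',np.hstack([cv2.resize(p['image'],(400,300)),cv2.resize(q['image'][80:272,130:386],(400,300))])[:,:,::-1])
```

```text
14.0167 [ 575.78741215 -127.92396013  241.12778116] [-25.06123877   3.38619653  19.23798895] 0.16346788939923967
```

View pics/e.png

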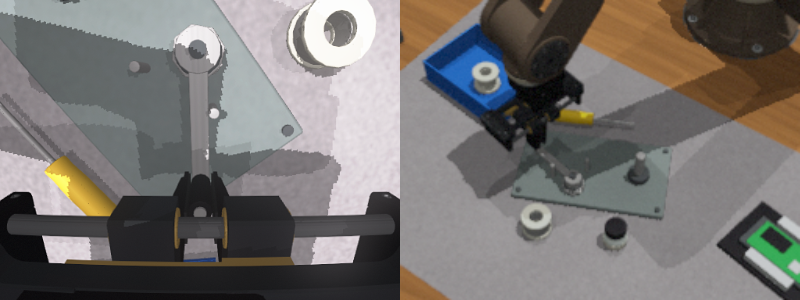

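The arm bar rests against the second pin, at (213,113) in the left half, with the roller pinched. The spool is in the bin and the bystanders have not moved. I'm handing the job in.

```bash
python3 -c "
from cell import env
print(env.job_done())"
```

```text
the job is handed in; nothing more can be done
None
```

The empty spool is in the parts bin, and the tension arm is wound to its second stop and still held there; I handed the job in at about 14 s, with the screwdriver, jar and full spool where they were.

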